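Start the second course of tins in brick bond

ROBOT

A 7-joint arm with a two-finger parallel gripper is mounted at the origin on the work surface. World frame = base frame: x ahead of the robot, y to its left, z up, the work surface at z = 0. Lengths are in m, angles in rad, forces in N, time in s.
With the tool pointing down it reaches from about 0.425 to 1.025 m from the base axis. Payload 9.4 kg.
Tool frame: the origin (TCP) lies midway between the tips of the shut fingers; the grasp point (between the pads) lies 19 mm behind it (ctrl.hold_point_z is the distance from the TCP to the grasp point, in m); z points along the fingers, y is the direction in which the jaws open and shut (so a half turn about z gives the same grasp; the last joint's range is limited). The gripper opens to 85 mm and grips with 20 to 120 N. Pads are 22 mm wide; open, the fingers measure 114 mm over their backs; the gripper's body (76 mm by 85 mm) begins 54 mm behind the grasp point. The pads swing forward as they close: fully open they stand 13 mm farther back than shut.
Start: joints at [-1.287, 0.599, -0.003, 1.599, 0.002, 0.943, -0.08], TCP at [0.256, 0.678, 0.231] pointing down, gripper open.
Joint ranges: [-2.57, 2.57], [-0.35, 1.97], [-1.29, 1.29], [0.11, 2.56], [-1.05, 4.19], [0.11, 1.86], [-2.63, 2.63]. Speed limits (rad/s): [2.22, 2.22, 3.01, 3.01, 3.14, 3.14, 3.14].

INTERFACE

Orientations are given as a 3x3 rotation matrix whose columns are the frame's x, y, z axes.
In Python, from station import ctrl, solve_ik, capture, ticket, monitor gives the robot as it stands. Calls block until the motion is done:
- ctrl.goto(position, orientation): joint-space move of the TCP to a pose.
- ctrl.move_linear(position, velocity=0.15, rot=None, max_force=None): straight line of the TCP; rot=None keeps the orientation; velocity is the mean speed in m/s. With max_force (N) it stops when the force on the tool has changed by that much, and returns True; else False.
- ctrl.set_joints(angles): joint-space move.
- ctrl.gripper_to(opening): finger opening in m; the grip force is fixed at half the most; returns when the fingers have stopped.
- ctrl.dwell(seconds).
- solve_ik(position, orientation): joint angles nearest the present ones, or None.
- capture(name): name is "scene" or "top" or "wrist"; returns a dict with "color" (384x512x3 uint8, red, green, blue), "camera_matrix" (3x3 intrinsics, pixels), "R" (3x3) and "t" (3): a world point X has camera coordinates R X + t. Camera axes: x right, y down, z forward; pixel columns grow to the right and rows downward; lengths in m; the calibration is good to about 2 mm. A picture is of the moment at which its call begins. There is no depth.
A pose or a line that the arm cannot do raises ctrl.PlanningError and nothing moves.
- ticket.sign_off(): hands the job in, once; it reports no verdict.
Readings, each from a call of its own:
- monitor.get_t(): time.
- monitor.get_joints(): joint angles.
- monitor.get_dq(): joint speeds.
- monitor.get_joint_torque(): joint torques, N m.
- monitor.get_tool_pos(): TCP position.
- monitor.get_orientation(): TCP orientation.
- monitor.get_ft_force(): force on the tool from outside, world axes, zero at the start.
- monitor.get_torque(): the same for the moment, N m.
- monitor.get_width(): finger opening in m.
Only numpy, scipy, OpenCV 4.12 (cv2) and the standard library are available. Lean on these libraries where they do the work, as an engineer would, in place of code of your own. Each camera call takes 0.05 s, during which the arm holds its last target. There are 200 camera calls.

TASK

The wooden display tray holds a first course of three red-sleeved tins laid end to end. Lay the two loose red-sleeved tins flat on top of it, lids up, as the second course in brick bond: lengthwise along the course and in line with it, each centred over one of the two joints so that it rests half on each of the two tins below. Leave the blue-sleeved tin where it is.

Things in the scene. Friction and masses are not known exactly. Their poses are not given: they have to be found in the camera images.
- tin_a_mid (a point): Red-sleeved flat rectangular food tin, 104 long x 58 wide x 30 mm high, about 0.2 kg, bare metal ends, ring-pull lid up, lying loose on the table. This point is its very centre, 15 mm above its underside; x along its length, y across, z up through the lid.
- tin_b_mid (a point): The other tin to lay, exactly like the first. Red-sleeved flat rectangular food tin, 104 long x 58 wide x 30 mm high, about 0.2 kg, bare metal ends, ring-pull lid up, lying loose on the table. This point is its very centre, 15 mm above its underside; x along its length, y across, z up through the lid.
- tin_blue_mid (a point): Not to be moved: same tin in a blue sleeve. Blue-sleeved flat rectangular food tin, 104 long x 58 wide x 30 mm high, about 0.2 kg, bare metal ends, ring-pull lid up, lying loose on the table. This point is its very centre, 15 mm above its underside; x along its length, y across, z up through the lid.
- tray: Fixed dark wooden tray, 362 x 82 mm, rim 18 mm high, with the first course: three red tins of the same size that do not move, centres at x = -114, 0, 114 mm and y = 0, so the joints (10 mm gaps) lie at x = -57 and 57 mm. Origin: centre of the underside, on the table; x along the course, y across, z up. The course's flat top is 40 mm above the origin; nothing rises higher.
There are look-alikes about, which are no part of the job. What is shaped like the part that bears tin_b_mid but black or pink is not meant.

How it is judged:
At the end, for the whole second after the job is handed in: One red tin over each joint of the first course, either way round: centre within 16 mm of the joint along the course and 14 mm across it, 48 to 62 mm above the tray's underside, within 0.2 rad of the course's direction, lid up and level within 0.12 rad, both at rest (((x of tin_a_mid in the frame of tray between -0.073 and -0.041 m and y of tin_a_mid in the frame of tray between -0.014 and 0.014 m and z of tin_a_mid in the frame of tray between 0.048 and 0.062 m and angle between the x axis of each of tin_a_mid, tin_b_mid and the x axis of tray, either way round below 0.2 rad and angle between each of tin_a_mid, tin_b_mid's own z axis and vertical below 0.12 rad and x of tin_b_mid in the frame of tray between 0.041 and 0.073 m and y of tin_b_mid in the frame of tray between -0.014 and 0.014 m and z of tin_b_mid in the frame of tray between 0.048 and 0.062 m) or (x of tin_a_mid in the frame of tray between 0.041 and 0.073 m and y of tin_a_mid in the frame of tray between -0.014 and 0.014 m and z of tin_a_mid in the frame of tray between 0.048 and 0.062 m and angle between the x axis of each of tin_a_mid, tin_b_mid and the x axis of tray, either way round below 0.2 rad and angle between each of tin_a_mid, tin_b_mid's own z axis and vertical below 0.12 rad and x of tin_b_mid in the frame of tray between -0.073 and -0.041 m and y of tin_b_mid in the frame of tray between -0.014 and 0.014 m and z of tin_b_mid in the frame of tray between 0.048 and 0.062 m)) and linear speed of each of tin_a, tin_b below 0.02 m/s); the robot touches nothing.
It fails at once if the blue-sleeved tin is moved more than 20 mm (distance of tin_blue_mid from where it was at the start of the episode above 0.02 m).
It also fails if it takes over 58 s, if anything falls off the work surface, if the arm or the gripper's body presses on something with over 40 N, if the wrist force passes 120 N, or if a joint passes its speed limit or range.

## Working session

There is one attempt and no reset: what is moved stays moved. The work goes in short steps, each a Python script; the robot and the scene stay as the last script left them, time stands still between calls to the robot, and variables do not carry over. Pictures are saved under pics/ and viewed, about 8 in all and at most 12, crops included, and the job is handed in when it is done.

```bash
ls; mkdir -p pics
python3 - <<'E'
from station import *
import cv2,numpy as np
for n in("top","scene"):
    c=capture(n);cv2.imwrite(f"pics/{n}0.png",c["color"][:,:,::-1]);np.savez(f"{n}0.npz",**c)
    R,t=c["R"],c["t"];print(n,(-R.T@t).round(3),R.round(3).tolist(),c["camera_matrix"].round(1).tolist())
print(ctrl.hold_point_z,monitor.get_t(),monitor.get_width())
E
```

```text
pics
top [ 0.289 -0.048  0.949] [[0.098, -0.995, 0.003], [-0.966, -0.096, -0.24], [0.239, 0.02, -0.971]] [[378.9, 0.0, 248.7], [0.0, 378.9, 197.0], [0.0, 0.0, 1.0]]
scene [ 0.788 -0.54   0.702] [[0.863, 0.505, 0.001], [0.376, -0.642, -0.668], [-0.337, 0.577, -0.744]] [[353.8, 0.0, 250.7], [0.0, 353.8, 192.7], [0.0, 0.0, 1.0]]
0.0187 0.1 0.08526885971466658
```

View pics/top0.png

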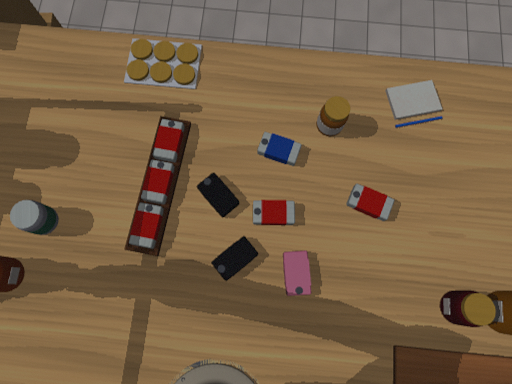

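View pics/scene0.png

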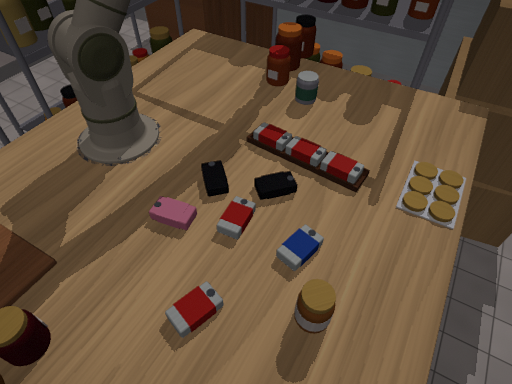

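The red tins on the table are candidates at top (274,212) and (371,202). The similar parts to avoid are blue (280,149), pink (297,273), black (218,194) and (235,258), and the three fixed reds in the tray at (168,140), (158,183) and (147,226). Next I'll measure the red sleeves in both views and check them against the known sizes with an overlay.

```bash
cat > h.py <<'E'
import numpy as np,cv2
def ray(c,uv,z):
    K,R,t=c["camera_matrix"],c["R"],c["t"]; o=-R.T@t
    d=np.c_[np.atleast_2d(uv),np.ones(len(np.atleast_2d(uv)))]@np.linalg.inv(K).T@R
    return o+d*((z-o[2])/d[:,2])[:,None]
def proj(c,X):
    p=(np.atleast_2d(X)@c["R"].T+c["t"])@c["camera_matrix"].T; return p[:,:2]/p[:,2:]
def reds(c,vmin=120,amin=60):
    h=cv2.cvtColor(np.ascontiguousarray(c["color"]),cv2.COLOR_RGB2HSV)
    m=(((h[...,0]<5)|(h[...,0]>174))&(h[...,1]>190)&(h[...,2]>vmin)).astype(np.uint8)
    n,l,s,ce=cv2.connectedComponentsWithStats(m)
    return [(ce[i],np.argwhere(l==i)[:,::-1].astype(float)) for i in range(1,n) if s[i,4]>amin]
def box(x,y,yaw,z,L=.104,W=.058):
    a=np.array([[1,1],[1,-1],[-1,-1],[-1,1]])*[L/2,W/2]
    r=np.array([[np.cos(yaw),-np.sin(yaw)],[np.sin(yaw),np.cos(yaw)]])
    return np.c_[a@r.T+[x,y],np.full(4,z)]
E
python3 - <<'E'
from h import *
for n in("top","scene"):
    c=dict(np.load(f"{n}0.npz"))
    for ce,px in reds(c):
        for z in (.03,.04):
            P=ray(c,px,z)[:,:2]*1000
            (x,y),(w,h),a=cv2.minAreaRect(P.astype(np.float32))
            print(n,ce.round(0),len(px),z,"xy",round(x),round(y),"size",round(w),round(h),"ang",round(a), "mean",P.mean(0).round())
c=dict(np.load("top0.npz"));im=cv2.resize(c["color"][100:300,100:420,::-1],None,fx=2.5,fy=2.5,interpolation=cv2.INTER_CUBIC)
cv2.imwrite("pics/crop1.png",im)
E
```

```text
top [167. 138.] 408 0.03 xy 651 197 size 54 59 ang 85 mean [651. 196.]
top [167. 138.] 408 0.04 xy 647 194 size 54 59 ang 85 mean [647. 194.]
top [158. 180.] 369 0.03 xy 536 203 size 46 60 ang 85 mean [536. 202.]
top [158. 180.] 369 0.04 xy 533 200 size 45 59 ang 85 mean [533. 199.]
top [372. 201.] 506 0.03 xy 536 -335 size 59 55 ang 71 mean [ 536. -335.]
top [372. 201.] 506 0.04 xy 534 -332 size 59 55 ang 71 mean [ 533. -332.]
top [274. 211.] 491 0.03 xy 485 -93 size 55 57 ang 4 mean [485. -95.]
top [274. 211.] 491 0.04 xy 483 -93 size 54 57 ang 4 mean [483. -94.]
top [149. 225.] 331 0.03 xy 421 208 size 37 59 ang 86 mean [422. 207.]
top [149. 225.] 331 0.04 xy 419 205 size 37 59 ang 86 mean [420. 204.]
scene [343. 163.] 288 0.03 xy 646 206 size 56 59 ang 85 mean [647. 204.]
scene [343. 163.] 288 0.04 xy 648 195 size 55 58 ang 85 mean [649. 193.]
```

View pics/crop1.png

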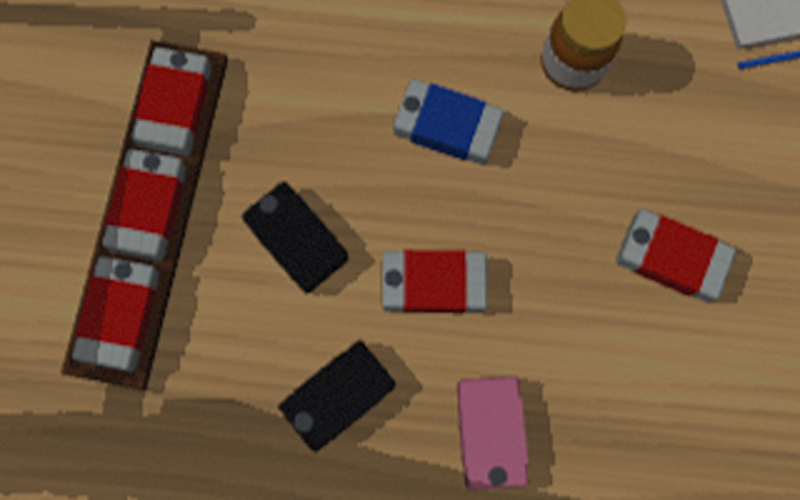

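Run:
```python
from h import *
for n,vm in(("top",70),("scene",60)):
    c=dict(np.load(f"{n}0.npz"))
    for ce,px in reds(c,vm,150):
        z=.03
        X=ray(c,px,z)[:,:2]
        if X[:,1].mean()>.1: z=.04; X=ray(c,px,z)[:,:2]
        if not(.3<X[:,0].mean()<.9 and abs(X[:,1].mean())<.5): continue
        P=X*1000
        (x,y),(w,h),a=cv2.minAreaRect(P.astype(np.float32))
        print(n,ce.round(0),len(px),z,"xy",round(x,1),round(y,1),"size",round(w),round(h),"ang",round(a,1), "mean",P.mean(0).round(1))
```

```text
top [167. 138.] 499 0.04 xy 648.0 194.4 size 60 60 ang 84.9 mean [647.1 194.3]
top [156. 180.] 542 0.04 xy 533.6 204.5 size 60 59 ang 84.6 mean [533.3 204.4]
top [372. 201.] 546 0.03 xy 534.3 -334.7 size 60 60 ang 71.9 mean [ 534.2 -335. ]
top [274. 212.] 536 0.03 xy 484.1 -93.9 size 58 57 ang 5.1 mean [483.1 -94.6]
top [145. 224.] 593 0.04 xy 420.2 215.2 size 60 60 ang 84.9 mean [420.  215.1]
scene [270. 135.] 347 0.04 xy 426.9 200.3 size 83 69 ang 87.4 mean [423.4 199.5]
scene [304. 150.] 394 0.04 xy 536.1 189.6 size 63 85 ang 1.7 mean [536.2 189.5]
scene [341. 166.] 460 0.04 xy 649.2 180.0 size 86 62 ang 89.1 mean [648.9 179.5]
scene [236. 214.] 461 0.03 xy 487.9 -94.0 size 59 59 ang 4.7 mean [488.1 -94.9]
scene [194. 306.] 872 0.03 xy 538.3 -335.1 size 60 60 ang 71.1 mean [ 538.8 -335.9]
```

Both views agree within 4 mm. The course spacing measures 114.5 mm and each sleeve about 59 mm wide, so both choices are consistent. I'm moving to the near tin and taking a wrist picture there.

```bash
cat >> h.py <<'E'
from station import *
TINS={1:(.486,-.094,np.radians(95)),2:(.5363,-.335,np.radians(71.5))}
C=np.array([.5339,.2047]); PSI=np.arctan2(-20.8,227.8); D=np.array([np.cos(PSI),np.sin(PSI)])
def rot(a): return np.array([[np.cos(a),np.sin(a),0],[np.sin(a),-np.cos(a),0],[0,0,-1.]])
def best(x,y,yaw,z):
    o=[(abs(q[6]),a) for a in(yaw,yaw+np.pi) if (q:=solve_ik([x,y,z],rot(a))) is not None]
    print("ik",[(round(float(q),2),round(float(a),2)) for q,a in o]); return rot(min(o)[1])
def st(m): print(m,"t",round(monitor.get_t(),2),"tcp",np.round(monitor.get_tool_pos(),4),"w",round(monitor.get_width(),4),"F",np.round(monitor.get_ft_force(),1))
E
python3 - <<'E'
from h import *
x,y,a=TINS[1]
ctrl.goto([x,y,.16],best(x,y,a,.16)); st("hover")
for s in(-1,1):
    p=C+s*.057*D; best(*p,PSI,.1)
c=capture("wrist");np.savez("w1.npz",**c)
im=np.ascontiguousarray(c["color"][:,:,::-1])
cv2.polylines(im,[proj(c,box(x,y,a,.03)).round().astype(int)],True,(0,255,0),1)
cv2.imwrite("pics/w1.png",im)
for ce,px in reds(c,60,400):
    print(ce,cv2.minAreaRect((ray(c,px,.03)[:,:2]*1000).astype(np.float32)))
E
```

```text
ik [(0.46, 1.66), (1.92, 4.8)]
hover t 2.95 tcp [ 0.4864 -0.0932  0.16  ] w 0.0857 F [ 1.  -0.5 -0.1]
ik [(1.22, -0.09), (0.92, 3.05)]
ik [(1.23, -0.09), (1.0, 3.05)]
[256.9477304  184.20804677] ((486.5400390625, -92.68758392333984), (57.51368713378906, 60.10018539428711), 5.037165641784668)
```

View pics/w1.png

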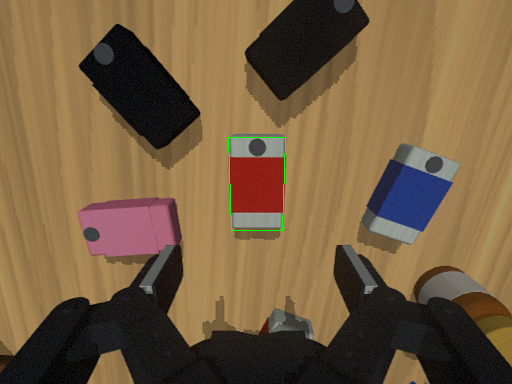

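The wrist view shows the red tin at (257,184) matching the green predicted outline. Pink (130,227) and blue (410,195) are both clear of the jaws. Grasping now.

```bash
cat >> h.py <<'E'
def pick(x,y,zt=-.002):
    ctrl.move_linear([x,y,.03],.15); 
    hit=ctrl.move_linear([x,y,zt],.05,max_force=8); st(f"down {hit}")
    ctrl.gripper_to(.045); st("grip")
    ctrl.move_linear([x,y,.15],.15); st("lift")
    return hit
E
python3 - <<'E'
from h import *
x,y,a=TINS[1]; pick(x,y+.001)
c=capture("wrist");np.savez("w2.npz",**c);cv2.imwrite("pics/w2.png",c["color"][:,:,::-1])
E
```

```text
down False t 4.81 tcp [ 0.4859 -0.0931 -0.0021] w 0.0855 F [-0.3  0.4 -0.1]
grip t 5.18 tcp [ 0.4861 -0.093  -0.0015] w 0.0574 F [-1.2  0.4  5.7]
lift t 6.35 tcp [ 0.4856 -0.0929  0.1494] w 0.057 F [ 0.3 -0.7 -2.1]
```

View pics/w2.png

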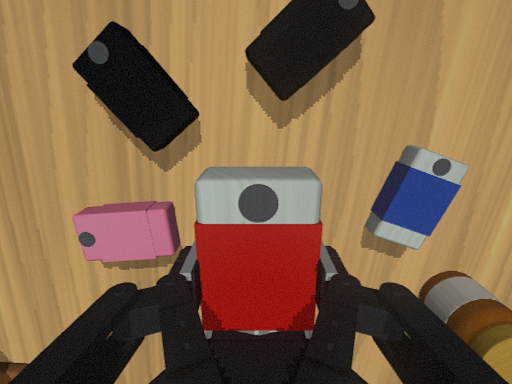

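The tin is held square and level, with its ring at (258,203). Placing it over the far joint.

```bash
cat >> h.py <<'E'
def place(s):
    p=C+s*.057*D; R=best(*p,PSI,.15)
    ctrl.goto([*p,.15],R); st("over")
    ctrl.move_linear([*p,.05],.12)
    hit=ctrl.move_linear([*p,.0365],.02,max_force=5); st(f"set {hit}")
    ctrl.gripper_to(.08); st("open")
    ctrl.move_linear([*p,.16],.12); st("up")
    c=capture("wrist");np.savez(f"p{s}.npz",**c)
    im=np.ascontiguousarray(c["color"][:,:,::-1])
    cv2.polylines(im,[proj(c,box(*p,PSI,.07)).round().astype(int)],True,(0,255,0),1)
    cv2.imwrite(f"pics/p{s}.png",im)
E
python3 - <<'E'
from h import *
place(1)
E
```

```text
ik [(1.28, -0.09), (1.02, 3.05)]
over t 7.58 tcp [0.5905 0.1972 0.1496] w 0.0572 F [-0.5 -0.7 -2. ]
set True t 9.14 tcp [0.5906 0.1995 0.0386] w 0.0571 F [-1.2  0.4  6.5]
open t 9.5 tcp [0.5901 0.1993 0.0378] w 0.0801 F [ 0.2 -0.4 -0.3]
up t 10.67 tcp [0.5902 0.1994 0.1593] w 0.0796 F [-0.6 -0.5  0.2]
```

View pics/p1.png

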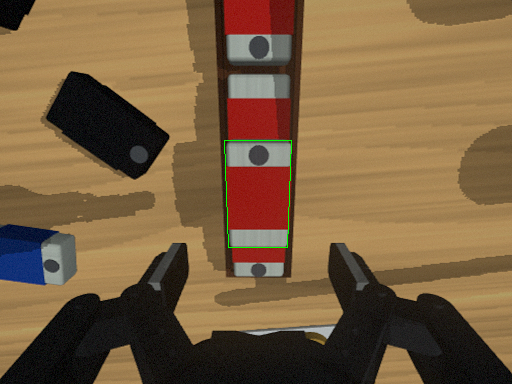

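The placed tin at (258,193) matches its target outline, in line with the course. Now the second tin. I'll refine its pose from the wrist camera at hover.

Run:
```python
from h import *
x,y,a=TINS[2]
ctrl.goto([x,y,.16],best(x,y,a,.16)); st("hover")
c=capture("wrist"); ok=False
for ce,px in reds(c,60,400):
    r=cv2.minAreaRect((ray(c,px,.03)[:,:2]*1000).astype(np.float32)); print(ce,r)
    m=np.array(r[0])/1000
    if np.hypot(*(m-[x,y]))<.012 and max(r[1])<66: ok=True; x2,y2=m
cv2.imwrite("pics/w3.png",c["color"][:,:,::-1])
if ok:
    pick(x2,y2)
    if monitor.get_width()>.053: place(-1)
```

```text
ik [(0.47, 1.25), (2.62, 4.39)]
hover t 12.66 tcp [ 0.5373 -0.3333  0.1598] w 0.0801 F [ 0.6  0.1 -0.7]
[257.52009787 185.15833625] ((537.5711669921875, -334.0726318359375), (60.34248733520508, 58.18720626831055), 70.57093811035156)
down False t 14.52 tcp [ 0.5375 -0.3342 -0.002 ] w 0.0798 F [-0.8 -0.1 -0. ]
grip t 14.85 tcp [ 0.5377 -0.3342 -0.0014] w 0.0572 F [-0.4 -0.6  5.8]
lift t 16.02 tcp [ 0.5372 -0.3337  0.1491] w 0.0574 F [-0.  -0.3 -1.9]
ik [(1.34, -0.09), (0.96, 3.05)]
over t 17.99 tcp [0.4778 0.2087 0.15  ] w 0.0574 F [ 1.3 -0.1 -1.9]
set True t 19.55 tcp [0.4771 0.2099 0.0385] w 0.0574 F [-1.4  0.2  6.5]
open t 19.91 tcp [0.4768 0.2097 0.038 ] w 0.0802 F [-1.   0.3 -0.4]
up t 21.07 tcp [0.4768 0.2097 0.1594] w 0.0799 F [-0.1 -0.1 -1.3]
```

View pics/p-1.png

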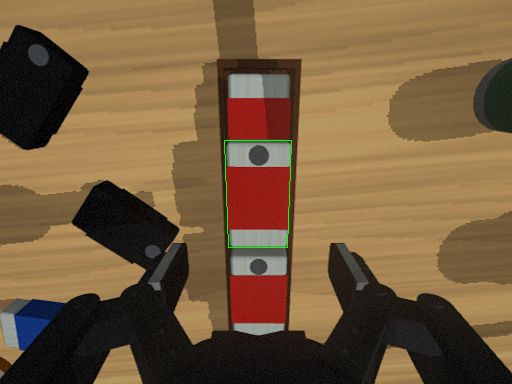

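The second tin at (258,193) sits in its outline, with the first tin beyond it at (258,295). I'll back off and check from the top camera.

Run:
```python
from h import *
ctrl.move_linear([.4768,.2097,.25],.2); ctrl.goto([.5,-.3,.3],rot(np.radians(71.5))); st("clear")
out=[]
for n,vm in(("top",70),("scene",60)):
    c=capture(n); c0=np.load(f"{n}0.npz")
    for ce,px in reds(c,vm,150):
        X=ray(c,px,.07)[:,:2]
        if .3<X[:,0].mean()<.9 and 0<X[:,1].mean()<.4:
            r=cv2.minAreaRect((X*1000).astype(np.float32)); d=np.array(r[0])/1000-C
            print(n,np.round(r[0],1),np.round(r[1]),round(r[2],1),"tray",(1000*d@D).round(1),(1000*(D[0]*d[1]-D[1]*d[0])).round(1))
    b=[]
    for q in(c["color"],c0["color"]):
        h=cv2.cvtColor(np.ascontiguousarray(q),cv2.COLOR_RGB2HSV)
        m=((h[...,0]>105)&(h[...,0]<128)&(h[...,1]>170)).astype(np.uint8)
        k=cv2.connectedComponentsWithStats(m); i=1+k[2][1:,4].argmax(); b.append((k[3][i].round(1),k[2][i,4]))
    print("blue now/before",b); out.append(c["color"][50:290,50:430,::-1])
cv2.imwrite("pics/final.png",np.vstack(out))
```

```text
clear t 23.58 tcp [ 0.5007 -0.2985  0.2996] w 0.0799 F [0.3 0.5 0.5]
blue now/before [(array([273.7, 135.2]), np.int32(14)), (array([278.9, 148.2]), np.int32(550))]
scene [549.5 173.9] [114. 278.] 84.8 tray 18.3 -29.3
blue now/before [(array([301.7, 245. ]), np.int32(636)), (array([301.7, 244.9]), np.int32(635))]
```

View pics/final.png

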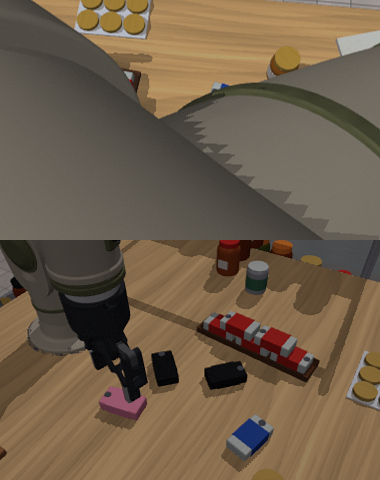

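In the scene view both tins sit on the course and the blue tin hasn't moved. The arm blocks the top view, so I'll park it at the start pose (crossing at z>0.2) and measure.

Run:
```python
from h import *
ctrl.set_joints([-1.287,.599,-.003,1.599,.002,.943,-.08]); st("park")
c=capture("top")
h=cv2.cvtColor(np.ascontiguousarray(c["color"]),cv2.COLOR_RGB2HSV)
m=((h[...,0]>105)&(h[...,0]<128)&(h[...,1]>170)).astype(np.uint8)
k=cv2.connectedComponentsWithStats(m); i=1+k[2][1:,4].argmax(); print("blue",k[3][i].round(1))
for ce,px in reds(c,70,60):
    X=ray(c,px,.07)[:,:2]
    if .3<X[:,0].mean()<.9 and 0<X[:,1].mean()<.4:
        r=cv2.minAreaRect((X*1000).astype(np.float32)); d=np.array(r[0])/1000-C
        print(ce.round(),np.round(r[1]),round(r[2],1),"tray",(1000*d@D).round(1),(1000*(D[0]*d[1]-D[1]*d[0])).round(1))
im=np.ascontiguousarray(c["color"][:,:,::-1])
im=cv2.resize(im[90:280,80:330],None,fx=3,fy=3,interpolation=cv2.INTER_CUBIC)
cv2.imwrite("pics/final2.png",im)
```

```text
park t 27.2 tcp [0.2566 0.6782 0.2317] w 0.0797 F [ 0.8 -1.   0. ]
blue [278.8 148.2]
[169. 132.] [58. 29.] 83.0 tray 117.2 -8.9
[160. 154.] [59. 59.] 84.6 tray 57.7 -0.8
[148. 198.] [58. 59.] 85.0 tray -55.9 -0.9
[144. 229.] [58. 34.] 85.3 tray -129.4 -9.1
```

View pics/final2.png

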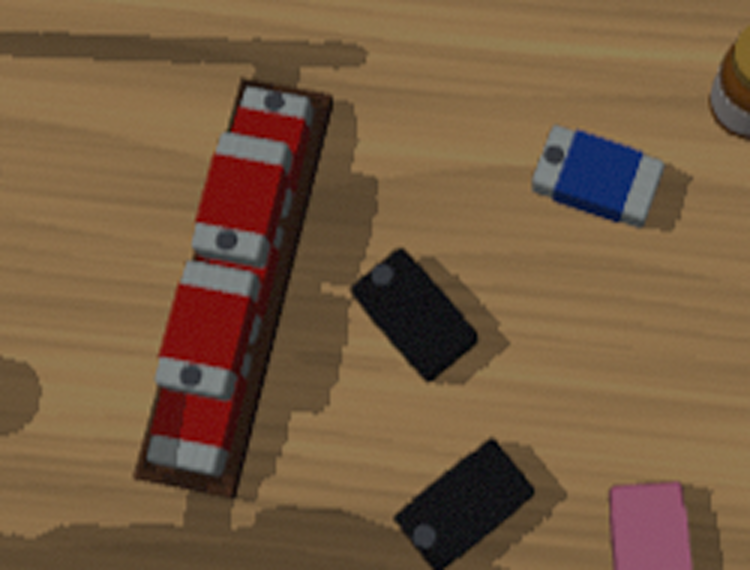

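Both tins measure within about 1 mm of target (57.7/−0.8 and −55.9/−0.9 mm in the tray frame), and the blue tin is where it was. Handing in.

```bash
python3 -c "
from station import *
print(ticket.sign_off())"
```

```text
the job is handed in; nothing more can be done
None
```

Both loose red tins are now the second course, lids up, one over each joint. I handed the job in shortly after 27 s on the robot's clock, with the arm parked clear of everything.

**Last top-camera check (tray frame):**

| Tin | Along the course | Across the course | Direction |
|---|---|---|---|
| Far joint (target 57 mm) | 57.7 mm | −0.8 mm | within about 0.5° |
| Near joint (target −57 mm) | −55.9 mm | −0.9 mm | within about 0.5° |

- **Height and level:** I did not measure these directly. Each tin made contact at the expected height, about 40 mm above where it was gripped on the table. Both looked flat in the pictures.
- **Blue tin:** its position changed by no more than 0.1 px from the start in both cameras.
- **Disagreements:** at the start, the top and scene cameras differed by about 4 mm in x on the loose tins; the wrist camera settled this before each grasp. One final top picture was blocked by the arm, so I parked the arm and measured again.

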